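# Put the condiments away by kind

## Robot

A 6-joint arm with a two-finger parallel gripper is mounted at the origin on a cart in front of the work surface, level with it; the furniture and walls round the work are solid. World frame = base frame: x ahead of the robot, y to its left, z up, the work surface at z = 0. Lengths are in mm, angles in rad, forces in N, time in s.
With the tool pointing down it reaches from about 400 to 825 mm from the base axis. Payload 7 kg.
Tool frame: the origin (TCP) lies at the very end of the fingers, on their centre line; the grasp point (between the pads) lies 19 mm behind it; z points along the fingers, y is the line along which they close (so a half turn about z gives the same grasp; the last joint's range is limited). The gripper opens to 88 mm and grips with 3 to 60 N. Pads are 19 mm wide; open, the fingers measure 130 mm over their backs; the gripper's body (78 mm by 193 mm) begins 47 mm behind the grasp point.
Start: joints at [-0.897, 0.359, 0.012, 0, -1.224, -0.288], TCP at [253.975, -625.373, 226.561] pointing down, gripper open.
Joint ranges: [-3.07, 3.07], [-1.43, 2.12], [-1.02, 1.25], [-3.03, 1.67], [-3.05, -0], [-3.03, 3.03]. Speed limits (rad/s): [2.39, 2.39, 3.01, 3.14, 3.14, 3.14].

## Interface

Orientations are given as a unit quaternion [x, y, z, w].
In Python, from plant import bot gives the robot as it stands. Calls block until the motion is done:
- bot.move_ptp(position, orientation): joint-space move of the TCP to a pose.
- bot.line_to(position, velocity=150, ori=None): straight line of the TCP; ori=None keeps the orientation; velocity is the mean speed in mm/s.
- bot.move_joints(angles): joint-space move.
- bot.move_gripper(opening, force=None): finger opening in mm; force is the grip in N (None keeps the last); returns when the fingers have stopped.
- bot.pause(seconds).
- bot.solve_ik(position, orientation): joint angles nearest the present ones, or None.
- bot.read_state(): the state.
- bot.camera(name): name is "scene" or "top" or "wrist"; returns the picture (384x512x3 uint8, red, green, blue); there is no depth.
- bot.get_calibration(name): a dict with "fx", "fy", "cx", "cy" (pixels), "view" (4x4, takes a point from world to camera coordinates); the wrist camera has in their place "T_tool_cam" (4x4, takes a point from camera to tool coordinates, whose origin is the TCP and whose axes are the flange's). Camera axes: x right, y up, looking along -z (the intrinsics and any distortion apply to the point x, -y, -z); pixel columns grow to the right and rows downward; lengths in mm; the calibration is good to about 2 mm. A picture is of the moment at which its call begins: read the wrist's pose just before it. get_calibration takes no time and is no camera call.
A pose or a line that the arm cannot do raises bot.Unreachable and nothing moves.
- bot.close_job(): hands the job in; it is judged then, once.
The state is a dict: "t": time; "joint_pos": joint angles; "qvel": joint speeds; "tau": joint torques, N m; "tcp_pos": TCP position; "eef_rot": TCP orientation; "contact_force": force on the tool from outside, world axes, zero at the start; "moment": the same for the moment, N m; "width": finger opening in mm; "finger_force": force on a finger pad.
Only numpy, scipy, OpenCV 4.12 (cv2) and the standard library are available. Lean on these libraries where they do the work, as an engineer would, in place of code of your own. Each camera call takes 0.05 s, during which the arm holds its last target. There are 200 camera calls.

## Task

Sort the things on the table into the trays where they belong: the teaspoon into the low grey cutlery tray, both wooden shakers into the blue shaker tray, and the two glass spice jars into the wooden spice box, one in each bay. The teaspoon was left in the shaker tray, so get it out before a shaker goes in there. Leave the jars and shakers standing upright, the teaspoon lying flat, and the mug and the jam jar where they are.

Things in the scene. Friction and masses are not known exactly. Their poses are not given: they have to be found in the camera images.
- spice_box: brown wooden open box, outside 150 x 80 x 45 mm (x, y, z), walls and floor 5 mm, one 5 mm divider across the middle at x = 0 as high as the walls: two bays, each 67 mm (along x) by 70 mm (along y) inside, centred at x = -36 and +36 mm. Brass handles stick out 12 mm at both ends. Fixed in place. Origin: centre of its underside (on the table); x along its long side, y along its short side, z up. 
- shaker_tray: blue painted open tray without dividers, outside 160 x 100 x 35 mm (37 mm with the rim bead), walls and floor 5 mm, inside 150 x 90 mm; both shakers stand in it side by side along x. Steel handles stick out 12 mm at both ends. The teaspoon lies in it at the start. Fixed in place. Origin: centre of its underside (on the table); x along its long side, y along its short side, z up. 
- cutlery_tray: low grey plastic open tray, outside 175 x 95 x 22 mm (24 mm with the rim bead), walls and floor 5 mm, inside 165 x 85 mm. Fixed in place. Origin: centre of its underside (on the table); x along its long side, y along its short side, z up. 
- teaspoon: metal teaspoon 130 mm long, at most 27 mm wide and 11 mm high, lying flat on the floor of the blue tray, roughly along its long side. Origin: middle of its length, on its underside; x along its length, y across, z up. It is about 20 mm wide or less at the origin and can be gripped there across y. 20 g.
- herb_jar: glass spice jar with a green label and a black cap, 45 mm across, 105 mm tall, standing upright. Origin: centre of its underside, z up along its axis. 110 g nominal.
- paprika_jar: glass spice jar with red contents, a dark blue label and a black cap, 41 mm across, 105 mm tall, standing upright. Origin: centre of its underside, z up along its axis. 110 g nominal.
- shaker_a: turned olive-wood shaker, brown, a plain cylinder-like body 44 mm across with a slight waist and 95 mm tall, standing upright (its foot is a little uneven: it may lean 0.03 rad); the two shakers look alike and are interchangeable. Origin: centre of its underside, z up along its axis. 110 g nominal.
- shaker_b: turned olive-wood shaker, brown, a plain cylinder-like body 44 mm across with a slight waist and 95 mm tall, standing upright (its foot is a little uneven: it may lean 0.03 rad); the two shakers look alike and are interchangeable. Origin: centre of its underside, z up along its axis. 110 g nominal.
- mug: bystander: white mug with a handle, 82 mm across (114 mm with the handle), 91 mm tall, at the left of the work. Leave it alone. Origin: centre of its underside, z up.
- jam: bystander: round jam jar with a white lid, 69 mm across, 99 mm tall, behind the work at the right. Leave it alone. Origin: centre of its underside, z up.

How it is judged (in metres and radians):
At the end, for the whole second after the job is handed in: Each spice jar stands upright (within 0.1 rad) on the floor of the spice box, one in each bay; both shakers stand upright (within 0.15 rad) on the floor of the blue tray; the teaspoon lies inside the grey cutlery tray, within 0.2 rad of flat; all are at rest (under 20 mm/s) (x of herb_jar in the frame of spice_box between -0.065 and 0.065 m and y of herb_jar in the frame of spice_box between -0.035 and 0.035 m and z of each of herb_jar, paprika_jar in the frame of spice_box below 0.012 m and angle between each of herb_jar, paprika_jar's own z axis and vertical below 0.1 rad and x of paprika_jar in the frame of spice_box between -0.065 and 0.065 m and y of paprika_jar in the frame of spice_box between -0.035 and 0.035 m and ((x of herb_jar in the frame of spice_box below 0 m and x of paprika_jar in the frame of spice_box above 0 m) or (x of herb_jar in the frame of spice_box above 0 m and x of paprika_jar in the frame of spice_box below 0 m)) and x of shaker_a in the frame of shaker_tray between -0.07 and 0.07 m and y of shaker_a in the frame of shaker_tray between -0.04 and 0.04 m and z of each of shaker_a, shaker_b in the frame of shaker_tray below 0.012 m and angle between each of shaker_a, shaker_b's own z axis and vertical below 0.15 rad and x of shaker_b in the frame of shaker_tray between -0.07 and 0.07 m and y of shaker_b in the frame of shaker_tray between -0.04 and 0.04 m and x of teaspoon in the frame of cutlery_tray between -0.05 and 0.05 m and y of teaspoon in the frame of cutlery_tray between -0.045 and 0.045 m and z of teaspoon in the frame of cutlery_tray below 0.015 m and angle between teaspoon's own z axis and vertical below 0.2 rad and linear speed of each of herb_jar, paprika_jar, shaker_a, shaker_b, teaspoon below 0.02 m/s); the robot touches nothing.
It fails at once if the mug beside the work is pushed more than 30 mm or tipped (distance of mug from where it was at the start of the episode above 0.03 m or angle between mug's own z axis and vertical above 0.3 rad).
It fails at once if the jam jar beside the work is pushed more than 30 mm or tipped (distance of jam from where it was at the start of the episode above 0.03 m or angle between jam's own z axis and vertical above 0.3 rad).
It fails at once if a shaker is set in the shaker tray while the teaspoon still lies in it (x of teaspoon in the frame of shaker_tray between -0.075 and 0.075 m and y of teaspoon in the frame of shaker_tray between -0.045 and 0.045 m and z of teaspoon in the frame of shaker_tray below 0.03 m and ((x of shaker_a in the frame of shaker_tray between -0.075 and 0.075 m and y of shaker_a in the frame of shaker_tray between -0.045 and 0.045 m and z of shaker_a in the frame of shaker_tray below 0.022 m) or (x of shaker_b in the frame of shaker_tray between -0.075 and 0.075 m and y of shaker_b in the frame of shaker_tray between -0.045 and 0.045 m and z of shaker_b in the frame of shaker_tray below 0.022 m))).
It also fails if it takes over 144 s, if anything falls off the work surface, if the arm or the gripper's body presses on something with over 40 N, if the wrist force passes 120 N, or if a joint passes its speed limit or range.

## Working session

There is one attempt and no reset: what is moved stays moved. The work goes in short steps, each a Python script; the robot and the scene stay as the last script left them, time stands still between calls to the robot, and variables do not carry over. Pictures are saved under pics/ and viewed, at most 14 in all, crops included, and the job is handed in when it is done.

```bash
ls; mkdir -p pics; python3 - <<'E'
from plant import bot
import cv2,numpy as np
for n in("top","scene"):
    cv2.imwrite(f"pics/{n}0.png",cv2.cvtColor(bot.camera(n),cv2.COLOR_RGB2BGR))
np.set_printoptions(precision=4,suppress=True)
for n in("top","scene","wrist"): print(n,bot.get_calibration(n))
print(bot.read_state())
E
```

```text
pics
top {'fx': 404.37881891632964, 'fy': 404.37881891632964, 'cx': 254.55868373215029, 'cy': 191.3013080356223, 'view': array([[   -0.0041,    -1.    ,    -0.0016,    72.1802],
       [    0.9863,    -0.0043,     0.1651,  -565.4214],
       [   -0.1651,    -0.0009,     0.9863, -1226.5905],
       [    0.    ,     0.    ,     0.    ,     1.    ]])}
scene {'fx': 398.5568084363157, 'fy': 398.5568084363157, 'cx': 254.09807980656745, 'cy': 197.9956428746789, 'view': array([[   -0.8367,    -0.5476,    -0.0123,   523.9736],
       [    0.334 ,    -0.5278,     0.7809,  -174.6278],
       [   -0.4341,     0.6493,     0.6245, -1281.5075],
       [    0.    ,     0.    ,     0.    ,     1.    ]])}
wrist {'fx': 286.16532883101974, 'fy': 286.16532883101974, 'cx': 256.9723937011071, 'cy': 192.69119596760703, 'T_tool_cam': array([[  -0.0003,    0.9696,    0.2446,   67.1564],
       [   1.    ,    0.0005,   -0.0006,   -0.8502],
       [  -0.0007,    0.2446,   -0.9696, -158.7991],
       [   0.    ,    0.    ,    0.    ,    1.    ]])}
{'t': 0.1, 'joint_pos': array([-0.8969,  0.3593,  0.0111, -0.0003, -1.2241, -0.2881]), 'qvel': array([-0.0011, -0.001 ,  0.0013,  0.0001,  0.0003, -0.0009]), 'tau': array([ -0.0037, -58.4163,  29.375 ,   7.0157,   0.0101,  -0.0001]), 'tcp_pos': array([ 253.798 , -624.9741,  225.7331]), 'eef_rot': array([-0.1917,  0.9815,  0.0007, -0.0002]), 'contact_force': array([-0.2791,  0.0294, -0.4723]), 'moment': array([ 0.0115,  0.0261, -0.022 ]), 'finger_force': 0.0, 'width': 87.44092272871079}
```

View pics/top0.png

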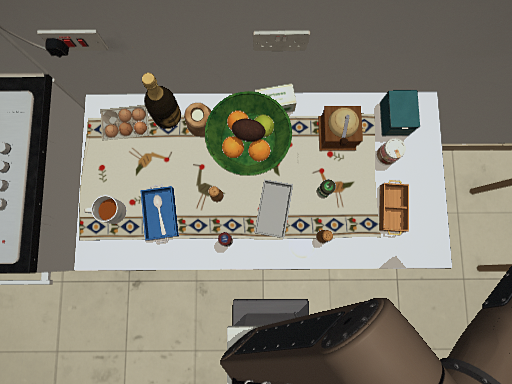

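View pics/scene0.png

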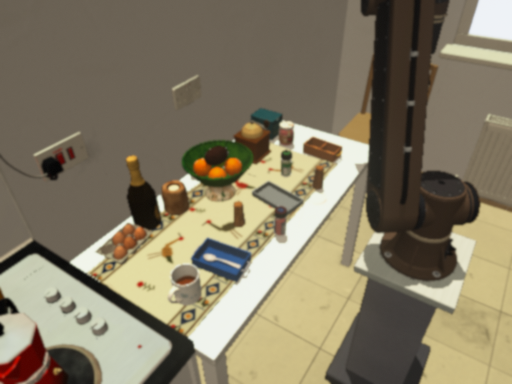

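The top view shows the blue tray with the spoon at (160,213), the grey tray at (274,208) and the spice box at (394,208). The herb jar is at (326,187), the paprika jar at (225,239), and the shakers at (216,194) and (324,237). The mug is at (107,209) and the jam jar at (391,152). I'll enlarge both halves.

```bash
python3 - <<'E'
import cv2
im=cv2.imread("pics/top0.png")
for n,x0 in(("L",130),("R",255)):
    c=im[165:265,x0:x0+160 if n=="R" else x0+130]
    c=cv2.resize(c,None,fx=5,fy=5,interpolation=cv2.INTER_CUBIC)
    for k in range(0,c.shape[1],50): cv2.putText(c,str(x0+k//5),(k,8),0,.3,(0,0,255),1); c[:,k]=c[:,k]//2+90
    for k in range(0,c.shape[0],50): cv2.putText(c,str(165+k//5),(0,k+8),0,.3,(0,0,255),1); c[k]=c[k]//2+90
    cv2.imwrite(f"pics/crop{n}.png",c)
E
```

```text
(no output)
```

View pics/cropL.png

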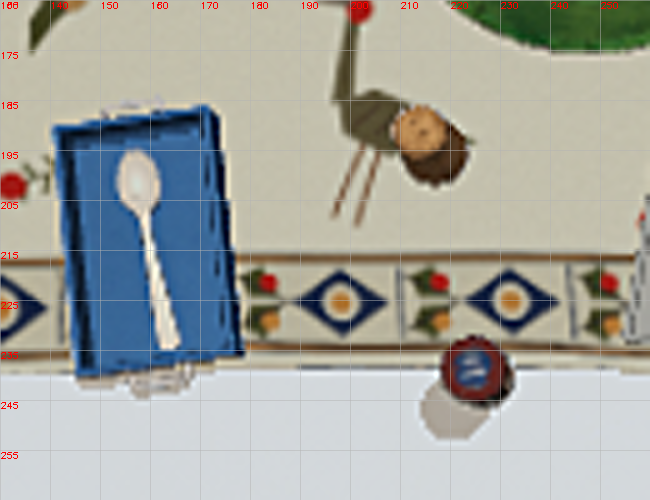

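View pics/cropR.png

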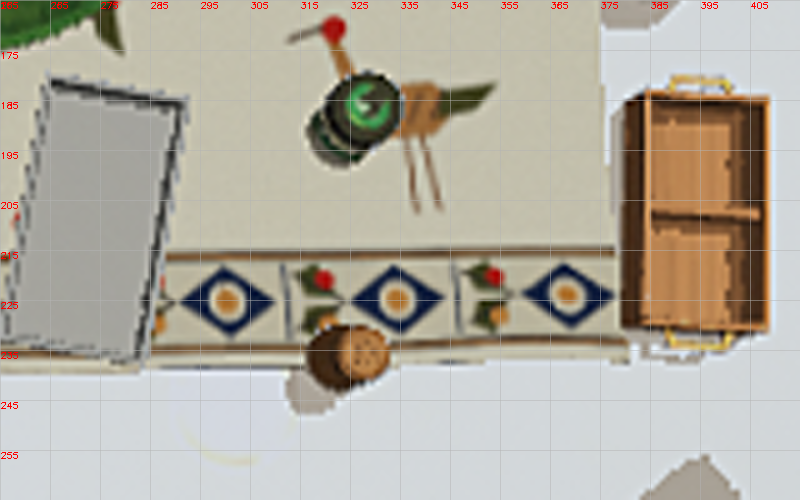

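The enlarged crops give rim corners and cap centres to about half a pixel. Next I turn them into world positions and check the sizes.

```bash
cat > h.py <<'E'
from plant import bot
import numpy as np,cv2
np.set_printoptions(precision=2,suppress=True)
def ray(uv,cal,z,V=None):
    V=cal["view"] if V is None else V
    d=np.array([(uv[0]-cal["cx"])/cal["fx"],-(uv[1]-cal["cy"])/cal["fy"],-1.])
    R,t=V[:3,:3],V[:3,3]; c=-R.T@t; w=R.T@d
    return c+w*(z-c[2])/w[2]
def proj(P,cal,V=None):
    V=cal["view"] if V is None else V
    p=np.atleast_2d(P)@V[:3,:3].T+V[:3,3]
    return np.c_[cal["cx"]-cal["fx"]*p[:,0]/p[:,2],cal["cy"]+cal["fy"]*p[:,1]/p[:,2]]
def box(pose,L,W,z):
    x,y,a=pose;c,s=np.cos(a),np.sin(a)
    return np.array([[x+c*u-s*v,y+s*u+c*v,z] for u,v in((L/2,W/2),(L/2,-W/2),(-L/2,-W/2),(-L/2,W/2))])
E
cat > meas.py <<'E'
from h import *
from scipy.optimize import least_squares
cal=bot.get_calibration("top")
F=lambda p,x0:((np.array(p,float)+.5)/5-.5+[x0,165])
# order: far-left(+x,+y), far-right, near-right, near-left
T={"blue":(130,160,100,37,[(54,128),(208,106),None,(80,378)]),
   "grey":(255,175,95,24,[(48,82),(183,103),(140,365),(7,338)]),
   "spice":(255,150,80,45,[(645,93),(768,97),(768,330),(645,327)])}
im=cv2.imread("pics/top0.png");S=4;big=cv2.resize(im[165:265,130:420],None,fx=S*.65,fy=S*.65)
S=2.6
for n,(x0,L,W,z,c) in T.items():
    ok=[i for i in range(4) if c[i]]
    px=np.array([F(c[i],x0) for i in ok]); w=np.array([ray(p,cal,z) for p in px])
    f=least_squares(lambda q:(box(q,L,W,z)[ok]-w)[:,:2].ravel(),[*w[:,:2].mean(0),0])
    print(n,f.x,"res",f.fun,[round(np.linalg.norm(w[i]-w[i+1])) for i in range(len(w)-1)])
    for h in(0,z):
        q=((proj(box(f.x,L,W,h),cal)-[130,165]+.5)*S).astype(int)
        cv2.polylines(big,[q],1,(0,255,0) if h else (0,0,255),1)
for n,p,x0,z in(("shk1",(420,130),130,95),("pap",(473,365),130,105),("herb",(367,106),255,105),("shk2",(365,355),255,95),("spTip",(137,150),130,14),("spEnd",(170,348),130,10)):
    w=ray(F(p,x0),cal,z);print(n,w)
    if z>90: 
        for zz in (0,z):
            q=((proj([[w[0]+22*np.cos(t),w[1]+22*np.sin(t),zz] for t in np.linspace(0,6.28,30)],cal)-[130,165]+.5)*S).astype(int); cv2.polylines(big,[q],1,(0,255,0) if zz else (0,0,255),1)
for n,p,z in(("mug",(108,208),91),("jam",(396,148),99)): print(n,ray(p,cal,z))
cv2.imwrite("pics/ov.png",big)
E
python3 meas.py
```

```text
blue [500.5  372.06   0.15] res [-0.16  0.61  0.61 -0.84 -0.45  0.24] [98, 187]
grey [513.07   9.64  -0.17] res [ 4.38  2.66  2.08 -4.21 -2.8  -4.2  -3.66  5.75] [88, 170, 85]
spice [ 515.14 -372.81   -0.06] res [ 1.97  1.53  0.45 -0.74 -2.34 -2.24 -0.08  1.46] [78, 147, 76]
shk1 [560.39 193.88  95.  ]
pap [418.01 159.81 105.  ]
herb [ 571.85 -151.41  105.  ]
shk2 [ 423.17 -146.93   95.  ]
spTip [561.83 384.93  14.  ]
spEnd [434.56 360.3   10.  ]
mug [509.15 512.63  91.  ]
jam [ 690.04 -365.41   99.  ]
```

View pics/ov.png

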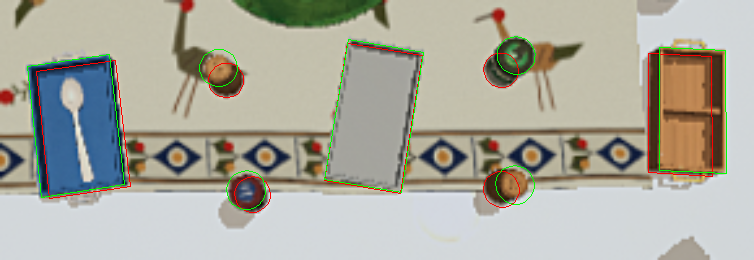

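The overlays fit: the sizes agree to within a few mm and the spoon comes out at 130 mm. The mug is close to the blue tray, so I move to a safe spot and use the wrist camera over that tray. I also triangulate the fruit bowl.

```bash
cat >> h.py <<'E'
from scipy.spatial.transform import Rotation as Ro
def quat(a): return [np.cos(a/2),np.sin(a/2),0,0]
def wrist(name):
    s=bot.read_state(); im=bot.camera("wrist"); k=bot.get_calibration("wrist")
    T=np.eye(4); T[:3,:3]=Ro.from_quat(s["eef_rot"]).as_matrix(); T[:3,3]=s["tcp_pos"]
    V=np.linalg.inv(T@k["T_tool_cam"]); np.save(f"pics/{name}.npy",V)
    cv2.imwrite(f"pics/{name}.png",im[...,::-1]); return V
E
python3 - <<'E'
from h import *
a,b=bot.get_calibration("top"),bot.get_calibration("scene")
# bowl: two-ray midpoint
def pd(c,uv): p,q=ray(uv,c,0),ray(uv,c,300); return p,(q-p)/np.linalg.norm(q-p)
p,d=pd(a,(248,131));q,e=pd(b,(218,163))
s=np.linalg.lstsq(np.c_[d,-e],q-p,rcond=None)[0];print("bowl",p+s[0]*d,q+s[1]*e)
bot.line_to([330,-470,330],velocity=300)
bot.move_ptp([520,0,330],quat(np.pi))
bot.move_ptp([460,390,230],quat(np.pi))
wrist("w1"); s=bot.read_state();print(s["t"],s["tcp_pos"],s["joint_pos"])
E
```

```text
bowl [734.31  88.65 136.4 ] [726.85  84.56 133.91]
4.325 [460.71 389.11 230.58] [ 1.03  0.24 -0.15  0.   -1.18 -2.6 ]
```

View pics/w1.png

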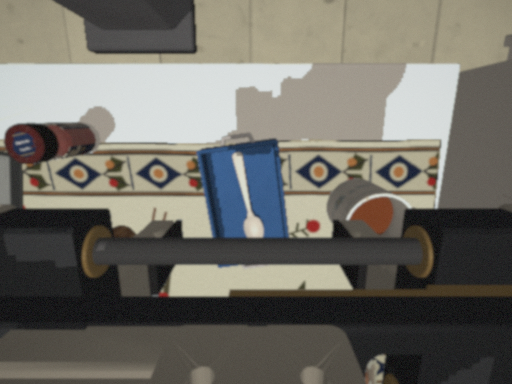

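The wrist view shows the spoon running from (238,153) to (254,242), the near tray corners at (203,150) and (278,140), and the mug rim around (345–412, 195–235). The paprika cap is at (22,145).

```bash
python3 - <<'E'
from h import *
k=bot.get_calibration("wrist");V=np.load("pics/w1.npy")
for n,uv,z in(("end",(238,153),9),("tip",(254,242),13),("nearR",(203,150),37),("nearL",(278,140),37),("mugRimL",(346,214),91),("mugfoot",(328,195),0),("pap",(22,145),105)):
    print(n,ray(uv,k,z,V))
im=cv2.imread("pics/w1.png")
def dr(P,c): cv2.polylines(im,[proj(P,k,V).astype(int)],1,c,1)
dr(box((500.5,372,.15),160,100,37),(0,255,0));dr(box((500.5,372,.15),160,100,0),(0,0,255))
C=lambda x,y,r,z:[[x+r*np.cos(t),y+r*np.sin(t),z] for t in np.linspace(0,6.28,40)]
dr(C(509,513,41,91),(0,255,255));dr(C(509,513,38,0),(0,0,255));dr(C(418,160,20.5,105),(0,255,0))
dr([[434.5,360,9],[562,385,13]],(255,0,255))
g=np.array([498,372,72]);a=.19;u=np.array([np.cos(a),np.sin(a),0]);v=np.array([-u[1],u[0],0])
cv2.imwrite("pics/w1o.png",cv2.resize(im[60:260],None,fx=1.55,fy=1.55))
E
```

```text
end [435.61 362.97   9.  ]
tip [560.95 383.72  13.  ]
nearR [428.82 322.05  37.  ]
nearL [416.88 413.61  37.  ]
mugRimL [493.36 485.53  91.  ]
mugfoot [495.62 487.9    0.  ]
pap [416.94 157.16 105.  ]
```

View pics/w1o.png

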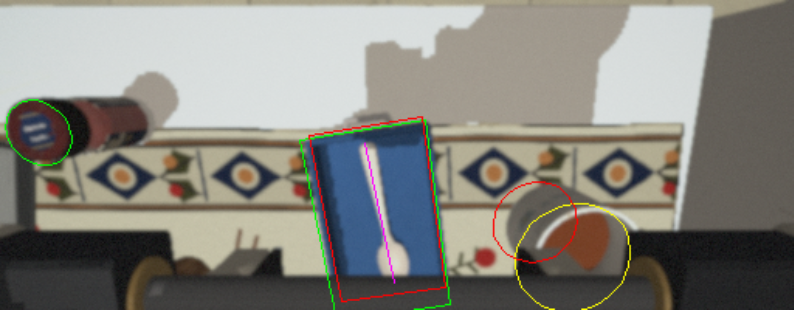

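The mug really sits about 13 mm further out than I had it, leaving about 18 mm for the gripper body. I pick the spoon now.

```bash
cat >> h.py <<'E'
def st(tag):
    s=bot.read_state(); print(tag,"t%.1f"%s["t"],s["tcp_pos"],"w%.1f"%s["width"],"ff%.1f"%s["finger_force"],"F",s["contact_force"])
    return s
E
python3 - <<'E'
from h import *
a=np.pi+.18; p=np.array([497,372.8])
bot.move_gripper(30,force=15)
bot.move_ptp([*p,110],quat(a)); bot.line_to([*p,30],velocity=100); bot.line_to([*p,7],velocity=30); st("down")
bot.move_gripper(0,force=15); s=st("grip")
if s["width"]>1.5:
    bot.line_to([*p,60],velocity=60); bot.line_to([*p,120]); st("up"); 
    cv2.imwrite("pics/s2.png",bot.camera("scene")[...,::-1])
    bot.line_to([470,260,200],velocity=200)
    st("x"); im=wrist("w2")
    a,b=cv2.imread("pics/w2.png"),cv2.imread("pics/s2.png")
    cv2.imwrite("pics/c2.png",np.hstack([a[100:384,100:420],cv2.resize(b[200:300,160:300],None,fx=2.84,fy=2.84)]))
E
```

```text
down t7.8 [497.09 372.91   7.09] w30.1 ff0.0 F [-0.29 -0.9  -0.67]
grip t8.2 [497.12 372.96   7.23] w20.2 ff14.9 F [ 0.39 -0.86  1.21]
up t9.8 [496.69 372.61 119.59] w20.1 ff14.9 F [-0.45  0.61 -0.61]
x t10.7 [469.95 260.28 199.31] w19.7 ff14.9 F [ 0.09  0.68 -0.07]
```

View pics/c2.png

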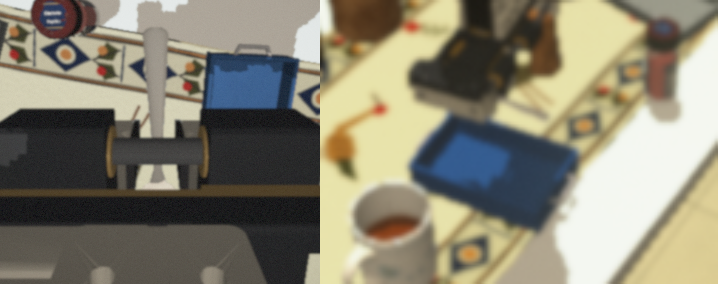

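The spoon is held, with its handle end visible at (255,140) in the wrist frame, and the blue tray is empty. Now I place it in the grey tray, then do shaker 1.

```bash
cat >> h.py <<'E'
def pick(x,y,a,tip,dia,zt=200,force=20):
    bot.move_gripper(80); bot.move_ptp([x,y,zt],quat(a)); bot.line_to([x,y,tip+20],velocity=180); bot.line_to([x,y,tip],velocity=50)
    bot.move_gripper(dia-15,force=force); s=st("grip")
    assert abs(s["width"]-dia)<7
    bot.line_to([x,y,tip+40],velocity=80); bot.line_to([x,y,zt],velocity=200); return s
def place(x,y,a,tip,floor=5,zt=200,open_=75):
    bot.line_to([x,y,zt],velocity=250,ori=quat(a)); z=tip+floor
    s0=bot.read_state()["contact_force"][2]
    bot.line_to([x,y,z+12],velocity=150)
    for dz in(8,5,3,2,1,0,-1):     # feel for the floor
        bot.line_to([x,y,z+dz],velocity=30); s=bot.read_state()
        if s["contact_force"][2]-s0>4: break
    st(f"set dz{dz} F0 {s0:.1f}"); bot.move_gripper(open_); bot.line_to([x,y,z+70],velocity=120); bot.line_to([x,y,zt+20],velocity=200); st("done")
E
python3 - <<'E'
from h import *
a=np.pi-.17
bot.line_to([513,10,200],velocity=200,ori=quat(a)); bot.line_to([513,10,25],velocity=150); bot.line_to([513,10,8],velocity=40); st("low")
bot.move_gripper(32); bot.line_to([513,10,60],velocity=80); bot.line_to([500,40,220],velocity=200); st("spoon")
# shaker 1; closing direction .91 => a=.91+pi/2 -ish
a1=.91+np.pi/2
print([bot.solve_ik([560,194,z],quat(a1)) is not None for z in(200,48)],[bot.solve_ik([505,375,z],quat(a1)) is not None for z in(200,48)])
pick(560,194,a1,46,44)
cv2.imwrite("pics/t3.png",bot.camera("top")[160:260,130:390][...,::-1].repeat(3,0).repeat(3,1))
E
```

```text
low t14.1 [512.86   9.94   7.77] w20.0 ff14.9 F [ 0.6  -0.02  0.73]
spoon t16.3 [499.28  39.77 218.65] w32.1 ff0.0 F [ 0.17 -0.34 -1.01]
[True, True] [False, False]
grip t20.2 [560.09 194.06  46.06] w36.9 ff20.0 F [ 0.34 -0.07  0.17]Traceback (most recent call last):
  File "<stdin>", line 8, in <module>
  File "h.py", line 29, in pick
    assert abs(s["width"]-dia)<7
           ^^^^^^^^^^^^^^^^^^^^^
AssertionError
```

The width of 36.9 mm is the shaker's waist, with the full 20 N on the pads, so the grip is fine. Carrying on with a relaxed check.

```bash
sed -i 's/-dia)<7/-dia)<10/' h.py; python3 - <<'E'
from h import *
bot.line_to([560,194,90],velocity=80); bot.line_to([560,194,200],velocity=200)
cv2.imwrite("pics/t3.png",bot.camera("top")[160:260,130:390][...,::-1].repeat(3,0).repeat(3,1)); 
place(535.5,377.3,np.pi+.15,46)
E
```

```text
set dz-1 F0 -1.6 t25.4 [535.92 377.58  50.97] w37.0 ff20.1 F [-0.59 -0.83  5.68]
done t27.6 [535.16 377.12 219.39] w74.9 ff0.0 F [-0.08  0.06 -1.51]
```

View pics/t3.png

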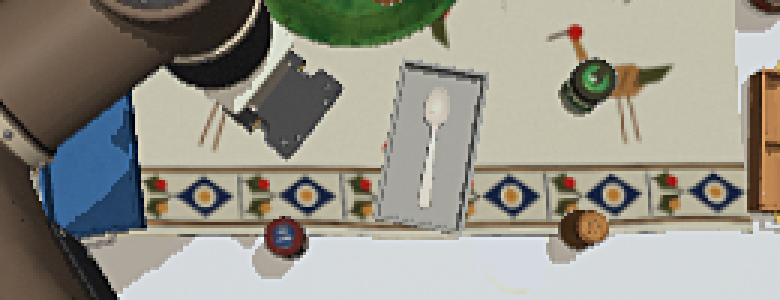

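The spoon lies inside the grey tray, centred around (435,150) in the crop, and shaker 1 touched the tray floor at the expected height. Shaker 2 is next.

```bash
python3 - <<'E'
from h import *
bot.line_to([470,250,230],velocity=300,ori=quat(np.pi))
pick(423,-147,np.pi,46,44)
place(465.5,366.8,np.pi+.15,46)
bot.line_to([440,250,230],velocity=300)
wrist("w4"); cv2.imwrite("pics/s4.png",bot.camera("scene")[...,::-1])
a,b=cv2.imread("pics/w4.png"),cv2.imread("pics/s4.png")
cv2.imwrite("pics/c4.png",np.hstack([a[0:300,160:512],cv2.resize(b[210:310,150:290],None,fx=3,fy=3)]))
E
```

```text
grip t32.3 [ 423.05 -146.98   46.04] w36.9 ff20.0 F [-1.   -0.84  0.36]
set dz-1 F0 -1.2 t38.8 [465.75 367.02  51.01] w36.5 ff20.2 F [-2.54 -1.37  7.64]
done t41.0 [465.14 366.57 219.33] w75.4 ff0.0 F [0.37 0.2  0.09]
```

View pics/c4.png

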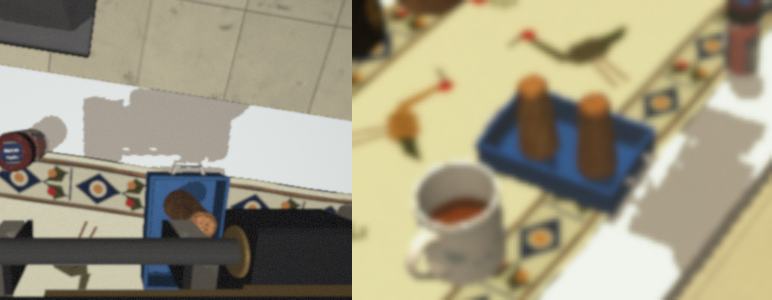

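Both shakers stand upright in the blue tray. Next is the paprika jar, with a wrist check of the spice box before placing.

```bash
python3 - <<'E'
from h import *
pick(417.5,158.5,np.pi,50,41)
bot.line_to([440,-150,220],velocity=280); bot.line_to([440,-372,230],velocity=250,ori=quat(np.pi-.06)); st("x")
V=wrist("w5");k=bot.get_calibration("wrist");im=cv2.imread("pics/w5.png")
p=(515.1,-372.8,-.06)
for L,W,z,c in((150,80,45,(0,255,0)),(150,80,0,(0,0,255)),(5,80,45,(255,0,255))):
    cv2.polylines(im,[proj(box(p,L,W,z),k,V).astype(int)],1,c,1)
cv2.imwrite("pics/w5o.png",cv2.resize(im[:,100:420],None,fx=1.5,fy=1.5))
E
```

```text
grip t44.6 [417.62 158.59  50.1 ] w40.3 ff20.0 F [0.81 0.25 1.45]
x t48.3 [ 440.03 -370.88  229.93] w40.4 ff20.0 F [ 0.26 -0.77 -0.65]
```

View pics/w5o.png

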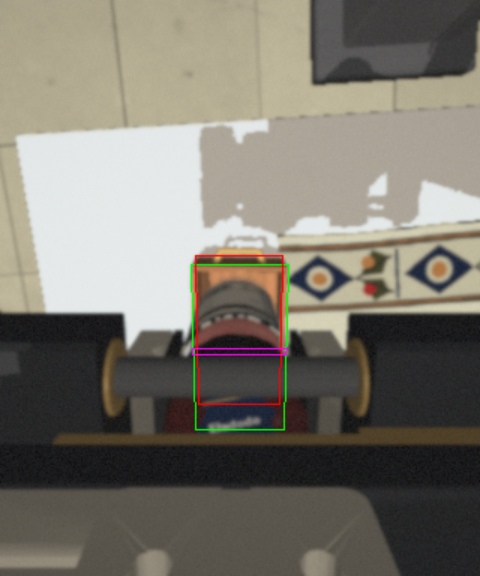

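The overlay is roughly right, with perhaps a few mm of offset at the near wall. I enlarge that area.

```bash
python3 - <<'E'
from h import *
im=cv2.imread("pics/w5.png")[145:240,200:320]
c=cv2.resize(im,None,fx=6,fy=6,interpolation=cv2.INTER_CUBIC)
for k in range(0,720,60): cv2.putText(c,str(200+k//6),(k,8),0,.3,(255,0,0),1); c[:,k]=c[:,k]//2+90
for k in range(0,570,60): cv2.putText(c,str(145+k//6),(0,k+8),0,.3,(255,0,0),1); c[k]=c[k]//2+90
cv2.imwrite("pics/w5z.png",c)
k=bot.get_calibration("wrist");V=np.load("pics/w5.npy")
for z in(45,0): print(z,proj(box((515.1,-372.8,-.06),150,80,z),k,V)[2:])
E
```

```text
45 [[227.38 176.86]
 [292.87 176.88]]
0 [[230.65 170.61]
 [288.86 170.63]]
```

View pics/w5z.png

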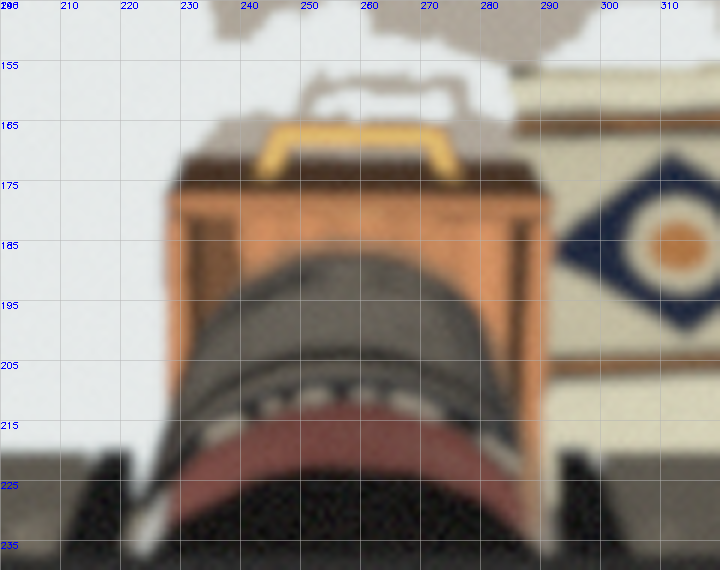

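The near rim corners read (228,177) and (291.5,177) against predictions of (227.4,176.9) and (292.9,176.9), so the box pose is good. I place the paprika in the far bay and the herb jar in the near bay.

```bash
python3 - <<'E'
from h import *
a=np.pi-.06
place(551,-375,a,50)
pick(572,-151,np.pi,50,45)
bot.line_to([479.2,-260,220],velocity=250)
place(479.2,-370.6,a,50)
bot.line_to([430,-250,300],velocity=250); bot.move_joints([-0.897,.2,.012,0,-1.3,-.288]) if False else None
st("end"); cv2.imwrite("pics/s6.png",bot.camera("scene")[...,::-1]); cv2.imwrite("pics/t6.png",bot.camera("top")[...,::-1])
a,b=cv2.imread("pics/t6.png"),cv2.imread("pics/s6.png")
cv2.imwrite("pics/c6.png",np.vstack([cv2.resize(a[130:270,80:420],None,fx=2.2,fy=2.2),cv2.resize(b[110:240,160:350],(748,290))[:290]]))
E
```

```text
set dz-1 F0 -0.3 t51.8 [ 551.25 -375.11   55.15] w40.7 ff20.0 F [-2.1   2.57  7.3 ]
done t53.9 [ 550.71 -374.76  219.4 ] w75.1 ff0.0 F [-0.26  1.16  1.05]
grip t57.3 [ 572.08 -151.03   50.09] w45.0 ff19.9 F [-0.44  0.55  0.76]
set dz-1 F0 -1.1 t62.8 [ 479.61 -370.98   54.83] w44.6 ff20.0 F [-0.77  0.2   4.03]
done t64.9 [ 478.89 -370.29  219.32] w75.1 ff0.0 F [ 0.81 -0.91 -0.46]
end t65.6 [ 429.97 -250.01  298.97] w75.0 ff0.0 F [-0.04 -0.5  -0.62]
```

View pics/c6.png

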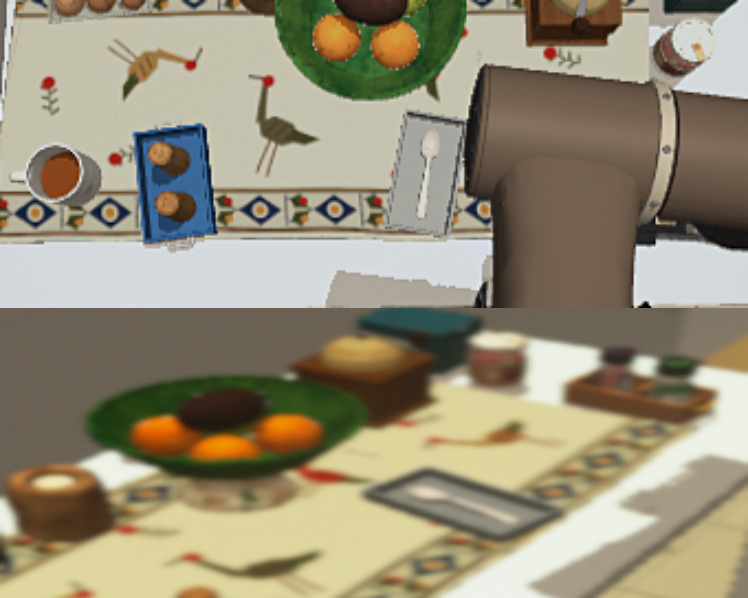

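The two shakers stand in the blue tray at (165,155) and (178,205), the spoon lies in the grey tray at (428,170), and each jar is upright in its own bay. The mug and jam jar are untouched, and the arm is clear of everything.

```bash
python3 -c "
from plant import bot
bot.pause(0.5); print(bot.close_job())"
```

```text
the job is handed in; nothing more can be done
None
```

The job is handed in at about 66 s of the 144 s allowed, with no verdict returned: the final pictures show the spoon in the grey tray, both shakers upright in the blue tray, one spice jar upright in each bay, and the mug and jam jar not disturbed.

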